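Put the drum sander's feed in third and start it

TASK

Ready the drum sander for its finishing pass: with the gripper's fingers, push the feed gear lever through its H-shaped gate, across to the right-hand side and then forward, away from the robot, until it is fully home in third (the far right slot). Only then press the start button, the small flat one on the control station, nearer the sander, all the way in, let it come out again and move clear. Only push with the fingertips or the outside of the fingers: do not take the knob or the stick between the fingers, do not press the mushroom-shaped stop button, and leave everything else where it is.

Things in the scene. Friction and masses are not known exactly. Their poses are not given: they have to be found in the camera images.
- sander: Bench drum sander, fixed. Origin: on the table under the centre of its grey gearbox; x away from the robot, y left. Gearbox 180 x 150 mm (x, y), lid 122 mm high, steel gate plate 124 x 108 mm on it, top 136 mm. Left: chain guard from y 92 mm, belt 100 mm high, drum hood at x 30 to 230, y 122 to 435 mm, 283 mm high (crank at its left end to 340). Behind: motor, x to 285 mm, 160 mm high.
- gate_centre (a point): Centre of the H gate, 136 mm above the table over the sander's origin. Two slots along the sander's x, joined by a cross lane in the middle (neutral): first left ahead, second left behind, THIRD right ahead (+x, -y: away from the robot), fourth right behind. Slot centre lines 14.7 mm left and right; slots 17 mm wide, ending 29.4 mm ahead and behind; cross lane 20 mm wide; stick 12 mm thick.
- knob (a point): Centre of the gear lever's round black knob, a 40 mm ball. The steel stick, 12 mm thick, turns about a pivot 45 mm above the table over the sander's origin; the knob's centre is 225 mm from the pivot (270 mm above the table when upright). z points up along the stick. The lever stays where it is left; pushing the knob takes about 2 N across, 3 N ahead or back, more where the gate stops it.
- gear_across (a joint): Lean of the lever across, rad: negative to the left, positive to the right (-y of the sander). About -0.165 in the left slot, +0.165 in the right one (play 0.03 either way). The lever starts in the left slot. One rad moves the knob 225 mm.
- gear_ahead (a joint): Lean of the lever forward, rad: positive away from the robot (+x of the sander), 0 in neutral, about +0.26 at the far end of a slot and -0.26 at the near end. It crosses only while within about 0.04 of 0. It starts anywhere from -0.24 to +0.24.
- station: Control station screwed to the bench, right of the sander: grey box 84 mm (x) by 140 mm (y), top at 72 mm, turned by up to 0.4 rad. Origin: centre of its underside on the table; x away from the robot, y to the left. On top, at y +35 mm the start button, at y -35 mm the stop button.
- start_top (a point): Centre of the top of the start button: a flat round black button 25 mm in diameter that stands 10 mm out of a collar 41 mm wide; its top is 94 mm above the table.
- start (a joint): Travel of the start button, m: 0 out, 0.006 fully in. It takes about 1.5 N to begin and 5 N fully in, and springs back.
- stop (a joint): Travel of the stop button (a wider black mushroom head, 40 mm in diameter, its top 107 mm above the table), m: 0 out, 0.006 fully in; springs back. Leave it alone.
- ply_infeed: Bystander: oval plywood cut-out 130 x 75 x 9 mm lying on the feed belt in front of the hood.
- ply_bear: Bystander: plywood bear 135 x 112 x 9 mm flat on the table, near right.
- ply_fish: Bystander: plywood fish 140 x 64 x 9 mm lying beside it on the feed belt.
- sanding_block: Bystander: orange sanding block 70 x 115 x 36 mm on the table, in front of the gearbox.
- spanner: Bystander: steel spanner about 180 mm long, lying in front of the control station.
- dowel_jar: Bystander: glass jar 86 mm wide, with wooden dowels up to 180 mm high, upright behind the control station.
- bench_brush: Bystander: wooden bench brush 255 x 32 x 55 mm lying at the right.

How it is judged:
By the outcome, as a careful person would: the job done as asked, in the order asked, and still so for the second after the job is handed in, with the robot touching nothing.
It also fails if it takes over 61 s, if anything falls off the work surface, if the arm or the gripper's body presses on something with over 40 N, if the wrist force passes 120 N, or if a joint passes its speed limit or range.

ROBOT

A 6-joint arm with a two-finger parallel gripper is mounted at the origin on the work surface. World frame = base frame: x ahead of the robot, y to its left, z up, the work surface at z = 0. Lengths are in m, angles in degrees, forces in N, time in s.
With the tool pointing down it reaches from about 0.25 to 0.725 m from the base axis. Payload 9.7 kg.
Tool frame: the origin (TCP) lies where the fingers leave the gripper's body, on its centre line; the fingertips stand 73 mm ahead of it and the grasp point (between the pads) lies 54 mm ahead of it; z points along the fingers, y is the line along which they close (so a half turn about z gives the same grasp; the last joint's range is limited). The gripper opens to 85 mm and grips with 20 to 120 N. Pads are 22 mm wide; open, the fingers measure 114 mm over their backs; the gripper's body (76 mm by 85 mm) begins 54 mm behind the grasp point. The pads swing forward as they close: fully open they stand 13 mm farther back than shut.
Start: joints at [-75.287, 4.979, 10.078, 95.1, 0, 90], TCP at [0.14, -0.532, 0.304] pointing down, gripper open.
Joint ranges: [-179.16, 179.16], [-48.56, 103.87], [-65.8, 70.77], [-126.05, 130.52], [-82.76, 87.17], [-180, 180]. Speed limits (degrees/s): [127.2, 127.2, 147.25, 180, 180, 180].

INTERFACE

Orientations are given as [roll, pitch, yaw] about the fixed x, y, z axes, in that order (R = Rz(yaw) Ry(pitch) Rx(roll)).
In Python, from workcell import sensors, imaging, bot gives the robot as it stands.
- The arm moves only by the tool apply_moves, never from a script. Its argument "rows" is a list of rows, each a list of 3 entries, a list of its own where there are three numbers: the shift along the tool's x, y, z in units of 10 cm (1.0 is 10 cm), then the turn, a rotation vector about the tool's x, y, z in units of 30 degrees (1.0 is 30 degrees), then the opening, from 0 (shut) to 1 (fully open). A call has 1 to 20 rows; each row is the pose to reach, as a shift and turn from the pose commanded when the call began, along the tool's axes at that moment; what a row does not reach only later rows make up. A row lasts 1/10 s, in which the tool goes at most 50 mm and 8.59 degrees, less where a joint would pass 70% of its speed; a pose out of reach is approached as far as the arm can. A call with a number of a shift or a turn outside -1 to 1 is refused whole. A call with a gripper value outside its range is refused whole. The fingers move at their own pace and stop on an object; "force" is the grip in N (left out, the last holds). Time passes only in rows, so rows that repeat a pose let the fingers close. It gives the time, the measured TCP pose, the force, the opening and the grip force at its end, in the units of the state.
- sensors.get_obs(): the state, without advancing time (a new reading comes with each control period).
- imaging.camera(name): name is "scene" or "side" or "wrist"; returns (picture, depth): 480x640x3 uint8, red, green, blue; 480x640 float32, m along the optical axis (not along the pixel's ray), 0 where there is no reading.
- imaging.get_calibration(name): a dict with "intrinsics" (3x3 intrinsics, pixels), "world_from_camera" (4x4, takes a point from camera to world coordinates). Camera axes: x right, y down, z forward; pixel columns grow to the right and rows downward; lengths in m; the calibration is good to about 2 mm. A picture is of the moment at which its call begins: read the wrist's pose just before it. get_calibration takes no time and is no camera call; for the wrist camera it gives the pose at the moment of the call.
- bot.job_done(): hands the job in; it is judged then, once.
The state is a dict: "time": time; "q": joint angles; "qd": joint speeds; "joint_efforts": joint torques, N m; "ee_pos": TCP position; "tcp_rot": TCP orientation; "wrist_force": force on the tool from outside, world axes, zero at the start; "torque": the same for the moment, N m; "opening": finger opening in m; "grasp_force": force on a finger pad.
Only numpy, scipy, OpenCV 4.12 (cv2) and the standard library are available. Lean on these libraries where they do the work, as an engineer would, in place of code of your own. Each camera call takes 0.05 s, during which the arm holds its last target. There are 200 camera calls.

## Working session

There is one attempt and no reset: what is moved stays moved. The work goes in short steps, Python scripts to look and compute and a tool call to move; the robot and the scene stay as the last step left them, time stands still between calls to the robot, and variables do not carry over. Pictures are saved under pics/ and viewed, at most 10 in all, crops included, and the job is handed in when it is done.

Besides the shell and the picture viewer there is one more tool, called after "Call:" as name([rows], argument=value, ...), one row to a line, values as JSON. apply_moves: Moves the arm, as the interface text tells. Its arguments: {"type":"object","properties":{"rows":{"type":"array"},"force":{"type":"number"}},"required":["rows"]}

```bash
mkdir -p pics
cat > h.py <<'E'
import numpy as np,cv2
from workcell import sensors,imaging,bot
def snap(n,f):
    im,d=imaging.camera(n); cv2.imwrite(f'pics/{f}.png',im[:,:,::-1]); c=imaging.get_calibration(n)
    np.savez(f'pics/{f}.npz',im=im,d=d,K=c['intrinsics'],T=c['world_from_camera']); return im,d,c
def load(f): return np.load(f'pics/{f}.npz')
def ray(f,u,v):
    z=load(f);r=z['T'][:3,:3]@np.linalg.inv(z['K'])@np.array([u,v,1.]);return z['T'][:3,3],r
def plane(f,u,v,h):
    o,r=ray(f,u,v);return o+r*(h-o[2])/r[2]
def depthpt(f,u,v):
    o,r=ray(f,u,v);return o+r*load(f)['d'][int(v),int(u)]
def tri(a,b):
    A=[];B=[]
    M=np.zeros((3,3));y=np.zeros(3)
    for f,u,v in(a,b):
        o,r=ray(f,u,v);r/=np.linalg.norm(r);P=np.eye(3)-np.outer(r,r);M+=P;y+=P@o
    return np.linalg.solve(M,y)
E
python3 - <<'E'
from h import *
for n in('scene','side','wrist'): snap(n,n+'0')
s=sensors.get_obs();print(s['time'],s['ee_pos'],s['tcp_rot'],s['opening'],s['wrist_force'])
E
```

```text
0.15 [ 0.13964051 -0.53187058  0.30334772] [-1.79940802e+02 -4.83413412e-05  1.47111699e+01] 0.08532092054989028 [ 0.3640199  -0.22087071  0.26133706]
```

View pics/scene0.png

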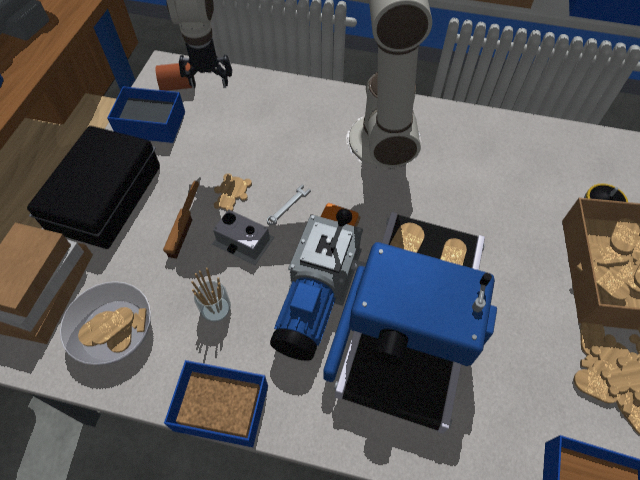

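View pics/side0.png

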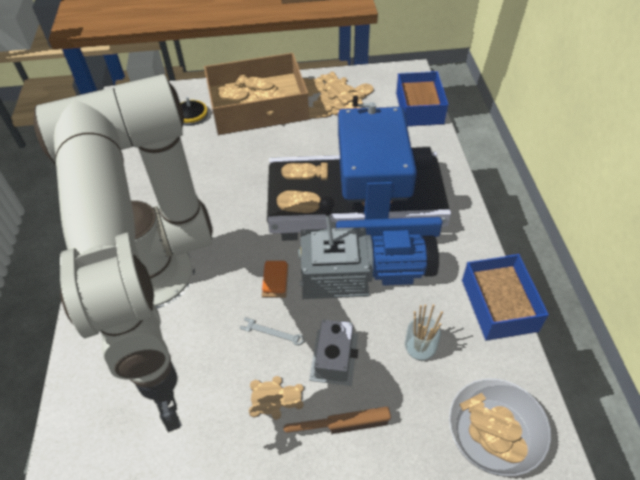

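Scene: knob near (344,216), gate plate near (325,243), station near (242,236) with two buttons near (250,232) and (229,218). Side: plate near (335,247), station near (335,345). I'll zoom in on both.

Run:
```python
from h import *
a=load('scene0')['im'][195:285,200:370];b=load('side0')['im'][180:280,280:400];c=load('side0')['im'][300:400,290:390]
r=lambda x,w,h:cv2.resize(x,(w,h),interpolation=cv2.INTER_CUBIC)
top=r(a,680,360)
bot_=np.hstack([r(b,288,240),r(c,240,240),np.zeros((240,152,3),np.uint8)])
cv2.imwrite('pics/m.png',np.vstack([top,bot_])[:,:,::-1])
for u,v in((344,214),(325,243),(250,232),(229,218),(240,240)):print('sc',u,v,depthpt('scene0',u,v).round(3))
for u,v in((335,247),(335,345)):print('si',depthpt('side0',u,v).round(3))
print(load('scene0')['T'][:3,3],load('side0')['T'][:3,3],load('wrist0')['T'].round(3))
```

```text
sc 344 214 [ 0.526 -0.034  0.282]
sc 325 243 [ 0.527 -0.08   0.131]
sc 250 232 [ 0.52  -0.297  0.094]
sc 229 218 [ 0.497 -0.365  0.106]
sc 240 240 [ 0.539 -0.324  0.071]
si [ 0.538 -0.077  0.131]
si [ 0.501 -0.357  0.098]
[1.22185952 0.07176707 1.31257801] [ 0.41268845 -1.03822313  1.35962134] [[ 0.254 -0.934 -0.253  0.204]
 [-0.967 -0.245 -0.066 -0.515]
 [-0.001  0.261 -0.965  0.372]
 [ 0.     0.     0.     1.   ]]
```

View pics/m.png

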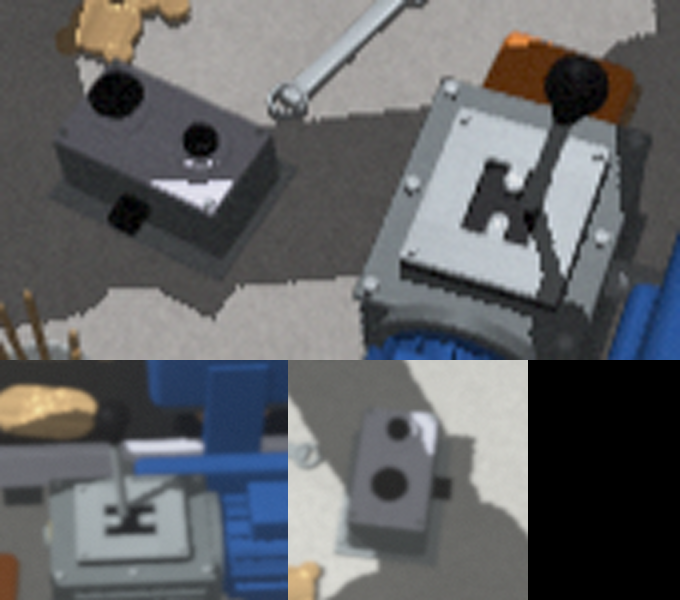

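The montage shows the knob at scene ≈(344,217.5), side ≈(327,202). The plate corners in scene are ≈(315,221), (352.5,232.5), (339,270), (300.5,260.5). In scene the start button is ≈(250,230) and the stop button ≈(229,218.5). In side they are ≈(336.5,329) and (332,352).

Run:
```python
from h import *
P=[plane('scene0',u,v,.136) for u,v in((315,221.2),(352.5,232.5),(339,270),(300.6,260.5))]
P=np.array(P);print(P.round(4),P.mean(0).round(4))
for i in range(4):d=P[(i+1)%4]-P[i];print(np.linalg.norm(d).round(4),np.degrees(np.arctan2(d[1],d[0])).round(1))
print('tri knob',tri(('scene0',344.2,217.5),('side0',327,201.7)))
# ball: dark pixels with depth z>.24 
def sph(f,box):
    z=load(f);u0,u1,v0,v1=box;v,u=np.mgrid[v0:v1,u0:u1];d=z['d'][v0:v1,u0:u1]
    q=(np.linalg.inv(z['K'])@np.stack([u,v,u*0+1.]).reshape(3,-1))*d.ravel()
    return (z['T'][:3,:3]@q).T+z['T'][:3,3],u.ravel(),v.ravel()
from scipy.optimize import least_squares
for f,b in(('scene0',(325,365,200,240)),('side0',(305,350,175,225))):
    X,u,v=sph(f,b);m=(X[:,2]>.24)&(X[:,2]<.31)&(X[:,0]<.65)&(abs(X[:,1]+.04)<.07)
    if m.sum()<10:print(f,m.sum());continue
    r=least_squares(lambda c:np.linalg.norm(X[m]-c,axis=1)-.02,X[m].mean(0)-[0,0,.01],loss='soft_l1',f_scale=.003)
    print(f,m.sum(),u[m].mean(),v[m].mean(),r.x.round(4),np.abs(r.fun).mean())
for n,u,v,u2,v2 in(('start',250,230,336.5,329),('stop',229,218.5,332,352)):
    print(n,tri(('scene0',u,v),('side0',u2,v2)).round(4))
# refined buttons: dark blobs
for f,b in(('scene0',(215,262,205,240)),('side0',(318,350,318,368))):
    g=load(f)['im'].max(2);k=np.zeros_like(g);k[b[2]:b[3],b[0]:b[1]]=(g[b[2]:b[3],b[0]:b[1]]<28)*255
    n,l,s,c=cv2.connectedComponentsWithStats(k)
    for i in range(1,n):
        if s[i,4]>12:print(f,s[i,4],c[i].round(1),plane(f,*c[i],.094).round(4),plane(f,*c[i],.107).round(4))
```

```text
[[ 0.469  -0.1218  0.136 ]
 [ 0.4806 -0.0142  0.136 ]
 [ 0.6014 -0.025   0.136 ]
 [ 0.5976 -0.1288  0.136 ]] [ 0.5371 -0.0724  0.136 ]
0.1082 83.8
0.1213 -5.1
0.1039 -92.1
0.1289 176.9
tri knob [ 0.52403746 -0.03265992  0.26676988]
scene0 216 343.51851851851853 216.17592592592592 [ 0.5201 -0.0356  0.2655] 0.0015043232523775543
side0 204 325.8872549019608 204.34313725490196 [ 0.5197 -0.0373  0.2647] 0.0019481008020187608
start [ 0.51   -0.3032  0.084 ]
stop [ 0.4904 -0.3708  0.0912]
scene0 107 [228.6 218.4] [ 0.491  -0.3706  0.094 ] [ 0.4988 -0.3659  0.107 ]
scene0 47 [249.6 229.8] [ 0.5137 -0.3007  0.094 ] [ 0.5212 -0.2967  0.107 ]
```

Call:
apply_moves([
  [[1,-0.6,-1],[0,0,0.62],0],
  [[1,-0.6,-1],[0,0,0.62],0],
  [[1,-0.6,-1],[0,0,0.62],0],
  [[1,-0.6,-1],[0,0,0.62],0],
])

```text
time: 0.55
ee_pos: [0.2232, -0.4464, 0.4084]
tcp_rot: [179.7, -0.2, -3.8]
wrist_force: [-0.1, -0.6, -0.6]
opening: 0.0282
grasp_force: 0.0
```

Call:
apply_moves([
  [[0.64,-0.87,-0.15],[0,0,0],0],
  [[0.64,-0.87,-0.15],[0,0,0],0],
  [[0.64,-0.87,-0.15],[0,0,0],0],
])

```text
time: 0.85
ee_pos: [0.2927, -0.3635, 0.4195]
tcp_rot: [-180.0, -0.1, -3.7]
wrist_force: [-0.4, 0.2, 0.5]
opening: -0.0
grasp_force: 0.0
```

Call:
apply_moves([
  [[0.64,-0.87,-0.15],[0,0,0],0],
  [[0.64,-0.87,-0.15],[0,0,0],0],
  [[0.64,-0.87,-0.15],[0,0,0],0],
])

```text
time: 1.15
ee_pos: [0.3626, -0.2812, 0.434]
tcp_rot: [-180.0, -0.0, -3.7]
wrist_force: [0.5, -0.2, -0.4]
opening: -0.0003
grasp_force: 0.0
```

Call:
apply_moves([
  [[0.64,-0.87,-0.15],[0,0,0],0],
  [[0.64,-0.87,-0.15],[0,0,0],0],
  [[0.64,-0.87,-0.15],[0,0,0],0],
])

```text
time: 1.45
ee_pos: [0.4326, -0.199, 0.4484]
tcp_rot: [-180.0, 0.0, -3.7]
wrist_force: [-0.7, -0.5, 0.8]
opening: 0.0004
grasp_force: 0.0
```

Call:
apply_moves([
  [[0.64,-0.87,-0.15],[0,0,0],0],
  [[0.64,-0.87,-0.15],[0,0,0],0],
  [[0.64,-0.87,-0.15],[0,0,0],0],
  [[0.64,-0.87,-0.15],[0,0,0],0],
  [[0.64,-0.87,-0.15],[0,0,0],0],
])

```text
time: 1.95
ee_pos: [0.4998, -0.1198, 0.4634]
tcp_rot: [180.0, 0.1, -3.9]
wrist_force: [-0.3, -1.1, -0.3]
opening: -0.0001
grasp_force: 0.0
```

Run:
```python
from h import *
s=sensors.get_obs();print(s['time'],s['ee_pos'],s['tcp_rot'],s['opening'],s['wrist_force'])
snap('wrist','wrist1')
```

```text
1.95 [ 0.49979615 -0.11979114  0.46344177] [ 1.79980758e+02  5.40739310e-02 -3.90607710e+00] -0.00010255980607958782 [-0.27559672 -1.08828996 -0.28872859]
```

View pics/wrist1.png

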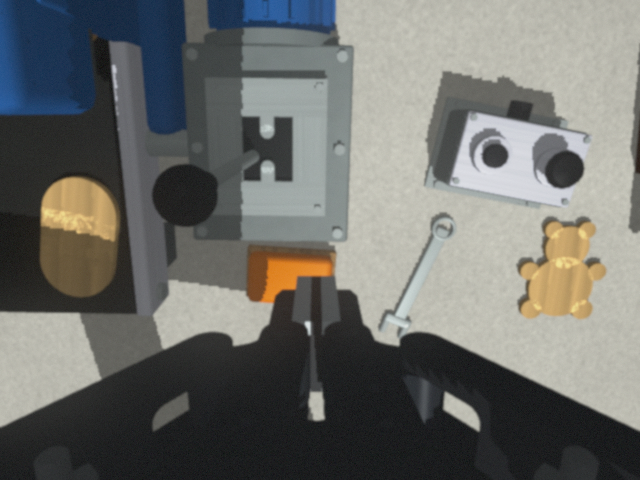

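This wrist view has everything in sight. The plate corners are about (206,79), (328,71), (325,215) and (206,215). The H slots span rows 117 to 181 around column 268, the knob is at (186,195), start at (493,154), stop at (563,168) and the closed fingertips at about (316,280).

Run:
```python
from h import *
f='wrist1'
g=load(f)['im'].max(2)
def blob(b,t,f=f):
    k=np.zeros_like(g);k[b[2]:b[3],b[0]:b[1]]=(g[b[2]:b[3],b[0]:b[1]]<t)*255
    n,l,s,c=cv2.connectedComponentsWithStats(k);i=1+np.argmax(s[1:,4]);return s[i],c[i]
for nm,b,h in(('start',(478,508,138,172),.094),('stop',(540,590,145,192),.107),):
    s,c=blob(b,50);print(nm,s,c.round(1),plane(f,*c,h).round(4))
P=np.array([plane(f,u,v,.136) for u,v in((253,117),(293,117),(293,181),(247,181))]);print('H',P.round(4),P.mean(0).round(4))
bolts=[(191,54),(347,50),(340,233),(200,233)]
print('bolts',[plane(f,*b,.125)[:2].round(4) for b in bolts])
kn=blob((140,225,155,235),40);print(kn)
s,c=kn;print('knob',plane(f,s[0]+s[2]/2,s[1]+s[3]/2,.266).round(4),tri((f,s[0]+s[2]/2,s[1]+s[3]/2),('scene0',344.2,217.5)).round(4))
z=load(f);
for u,v in((186,195),(493,154),(565,168),(225,120),(316,283)):print(u,v,depthpt(f,u,v).round(4))
```

```text
Traceback (most recent call last):
ValueError: attempt to get argmax of an empty sequence
```

Run:
```python
from h import *
f='wrist1'
g=load(f)['im'].max(2);print(g[154,493],g[168,565],g[195,186],g[195,240])
def blob(b,t,f=f):
    k=np.zeros_like(g);k[b[2]:b[3],b[0]:b[1]]=(g[b[2]:b[3],b[0]:b[1]]<t)*255
    n,l,s,c=cv2.connectedComponentsWithStats(k);i=1+np.argmax(s[1:,4]);return s[i],c[i]
for nm,b,h in(('start',(478,508,138,172),.094),('stop',(540,590,145,192),.107),):
    s,c=blob(b,90);print(nm,s,c.round(1),plane(f,*c,h).round(4))
P=np.array([plane(f,u,v,.136) for u,v in((253,117),(293,117),(293,181),(247,181))]);print('H',P.round(4),P.mean(0).round(4))
bolts=[(191,54),(347,50),(340,233),(200,233)]
print('bolts',[plane(f,*b,.125)[:2].round(4) for b in bolts])
for t in(40,60):
    s,c=blob((140,225,155,235),t);print(t,s,c)
    print('knob',plane(f,186,195,.266).round(4),tri((f,186,195),('scene0',344.2,217.5)).round(4))
for u,v in((186,195),(493,154),(565,168),(225,120),(316,283)):print(u,v,depthpt(f,u,v).round(4))
```

```text
63 53 37 96
start [483 144  24  23 442] [494.5 154.9] [ 0.5096 -0.3029  0.094 ]
stop [ 545  150   39   38 1083] [563.7 168.9] [ 0.4926 -0.3667  0.107 ]
H [[ 0.5639 -0.0684  0.136 ]
 [ 0.5614 -0.1042  0.136 ]
 [ 0.5038 -0.0994  0.136 ]
 [ 0.5068 -0.0566  0.136 ]] [ 0.5339 -0.0821  0.136 ]
bolts [array([ 0.6216, -0.0177]), array([ 0.6153, -0.1561]), array([ 0.4472, -0.1407]), array([ 0.4568, -0.0026])]
40 [ 153  165   64   60 2974] [184.86516476 194.62777404]
knob [ 0.5198 -0.0395  0.266 ] [ 0.5173 -0.035   0.254 ]
60 [ 152  164   66   71 3354] [184.65205725 195.73285629]
knob [ 0.5198 -0.0395  0.266 ] [ 0.5173 -0.035   0.254 ]
186 195 [ 0.5227 -0.0449  0.2829]
493 154 [ 0.5104 -0.3022  0.0917]
565 168 [ 0.4932 -0.3688  0.1055]
225 120 [ 0.563  -0.0426  0.1342]
316 283 [ 0.5108 -0.121   0.4011]
```

Call:
apply_moves([
  [[-0.4,-0.83,0],[0,0,0.02],0],
  [[-0.4,-0.83,0],[0,0,0.02],0],
  [[-0.4,-0.83,0.4],[0,0,0.02],0],
  [[-0.4,-0.83,0.8],[0,0,0.02],0],
  [[-0.4,-0.83,1],[0,0,0.02],0],
  [[-0.4,-0.83,1],[0,0,0.02],0],
])

```text
time: 2.6
ee_pos: [0.4643, -0.0365, 0.3615]
tcp_rot: [-179.9, 0.2, -4.4]
wrist_force: [0.1, -0.0, 0.7]
opening: 0.0001
grasp_force: 0.0
```

Call:
apply_moves([
  [[0,0,0.41],[0,0,0],0],
  [[0,0,0.41],[0,0,0],0],
  [[0,0,0.41],[0,0,0],0],
  [[0.1,0,0.41],[0,0,0],0],
  [[0.2,0,0.41],[0,0,0],0],
  [[0.27,0,0.41],[0,0,0],0],
  [[0.33,0,0.41],[0,0,0],0],
  [[0.38,0,0.41],[0,0,0],0],
  [[0.38,0,0.41],[0,0,0],0],
  [[0.38,0,0.41],[0,0,0],0],
])

```text
time: 3.6
ee_pos: [0.5036, -0.0381, 0.3227]
tcp_rot: [-179.9, 0.0, -4.3]
wrist_force: [-1.1, 0.5, 0.8]
opening: 0.0003
grasp_force: 1.0
```

```bash
cat >> h.py <<'E'
C=np.array([.535,-.078]);Y=np.radians(-4.5)
def S(p):
    d=np.asarray(p)[:2]-C;return np.array([np.cos(Y)*d[0]+np.sin(Y)*d[1],-np.sin(Y)*d[0]+np.cos(Y)*d[1]])*1000
from scipy.optimize import least_squares
def knob(tag):
    s=sensors.get_obs();print(s['time'],s['ee_pos'].round(4),s['tcp_rot'].round(1),s['wrist_force'].round(1),'tcp_s',S(s['ee_pos']).round(1))
    im,d,c=snap('scene',tag);g=im.max(2)
    v,u=np.mgrid[180:260,290:390];dd=d[180:260,290:390]
    X=(c['world_from_camera'][:3,:3]@(np.linalg.inv(c['intrinsics'])@np.stack([u,v,u*0+1.]).reshape(3,-1)*dd.ravel())).T+c['world_from_camera'][:3,3]
    m=(X[:,2]>.245)&(X[:,2]<.295)&(g[180:260,290:390].ravel()<40)&(np.abs(X[:,1]+.07)<.08)
    r=least_squares(lambda q:np.linalg.norm(X[m]-q,axis=1)-.02,X[m].mean(0)-[.005,0,.01],loss='soft_l1',f_scale=.002)
    print(m.sum(),'knob',r.x.round(4),'S',S(r.x).round(1),np.abs(r.fun).mean().round(4))
E
python3 - <<'E'
from h import *
knob('k1')
cv2.imwrite('pics/k1c.png',cv2.resize(load('k1')['im'][180:280,280:400],None,fx=4,fy=4)[:,:,::-1])
E
```

```text
3.6 [ 0.5036 -0.0381  0.3227] [-179.9    0.    -4.3] [-1.1  0.5  0.8] tcp_s [-34.4  37.3]
236 knob [ 0.5306 -0.0366  0.2687] S [-7.6 40.9] 0.003
```

View pics/k1c.png

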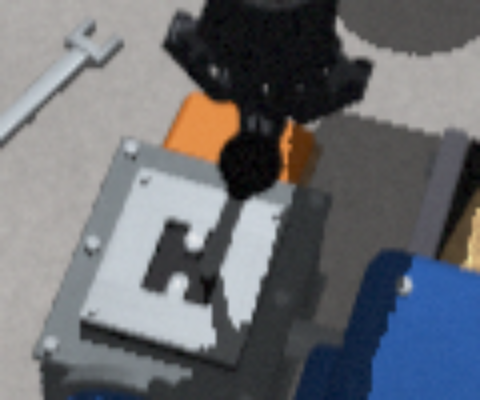

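The knob is now at about (342.2,220.8) in the scene picture, in front of the fingers. It has moved forward; I'll work out how far from its pixel.

Run:
```python
from h import *
print(S(plane('scene0',344.2,217.5,.266)),S(plane('k1',342.2,220.8,.267)))
g=load('k1')['im'].max(2)
# lower contour of ball: circle from colour, excluding gripper
import itertools
for n in('scene0','k1'):
    g=load(n)['im'].max(2);m=(g[205:240,325:365]<35).astype(np.uint8)
    d=cv2.distanceTransform(m,cv2.DIST_L2,5);i=np.unravel_index(d[8:25].argmax(),d[8:25].shape);print(n,i[1]+325,i[0]+213,d[8:25].max())
```

```text
[-13.85142156  43.76450917] [-2.36291197 42.05123759]
scene0 345 218 5.3938
k1 342 220 7.1937995
```

Run:
```python
from h import *
for u,v in((165,30),(165,70),(165,110),(150,128)):print(depthpt('wrist1',u,v).round(3),S(depthpt('wrist1',u,v)).round(0))
```

```text
[0.647 0.009 0.102] [105.  96.]
[0.612 0.014 0.104] [70. 98.]
[0.576 0.02  0.104] [ 33. 101.]
[0.56  0.038 0.103] [ 16. 117.]
```

Call:
apply_moves([
  [[0.02,0,0],[0,0,0],0],
  [[0.04,0,0],[0,0,0],0],
  [[0.04,0,0],[0,0,0],0],
  [[-0.22,0,0],[0,0,0],0],
  [[-0.22,-0.25,0],[0,0,0],0],
  [[-0.22,-0.52,0],[0,0,0],0],
  [[-0.22,-0.52,0],[0,0,0],0],
])

```text
time: 4.35
ee_pos: [0.4852, -0.0128, 0.3229]
tcp_rot: [-178.7, -0.0, -2.0]
wrist_force: [0.1, -0.6, -0.0]
opening: 0.0002
grasp_force: 0.0
```

Call:
apply_moves([
  [[0,0,0],[0,0,0],0],
  [[0,0,0],[0,0,0],0],
])

```text
time: 4.55
ee_pos: [0.4849, -0.0139, 0.3227]
tcp_rot: [-178.7, 0.0, -2.2]
wrist_force: [-0.2, -0.0, -0.8]
opening: 0.0002
grasp_force: 0.0
```

Run:
```python
from h import *
s=sensors.get_obs();print(s['q'].round(2),s['qd'].round(1),s['joint_efforts'].round(1),S(s['ee_pos']))
knob('k2')
```

```text
[ -2.2   -3.42   3.69  97.15   1.27 179.95] [-0.2 -0.2 -0.1  0.1 -0.   0.1] [  0.2 -42.5  46.2  -0.    0.1  -0. ] [-54.99300098  59.92695556]
4.55 [ 0.4849 -0.0139  0.3227] [-178.7    0.    -2.2] [-0.2 -0.  -0.8] tcp_s [-55.   59.9]
239 knob [ 0.5314 -0.0329  0.2697] S [-7.1 44.7] 0.0097
```

Call:
apply_moves([
  [[0,0,0],[0,0,-1],0],
  [[0,0,0],[0,0,-1],0],
  [[0,0,0],[0,0,-1],0],
  [[0,0,0],[0,0,-1],0],
])

```text
time: 5.0
ee_pos: [0.4847, -0.0142, 0.3229]
tcp_rot: [-178.9, -0.6, 28.1]
wrist_force: [-0.3, -0.0, 0.5]
opening: 0.0003
grasp_force: 0.0
```

Call:
apply_moves([
  [[0,0,0],[0,0,-1],0],
  [[0,0,0],[0,0,-1],0],
  [[0,0,0],[0,0,-1],0],
  [[0,0,0],[0,0,-1],0],
])

```text
time: 5.4
ee_pos: [0.4847, -0.0142, 0.3228]
tcp_rot: [-179.3, -1.1, 58.1]
wrist_force: [0.6, 0.7, -0.3]
opening: -0.0001
grasp_force: 0.0
```

Call:
apply_moves([
  [[0,0,0],[0,0,-1],0],
  [[0,0,0],[0,0,-1],0],
  [[0,0,0],[0,0,-1],0],
  [[0,0,0],[0,0,-1],0],
  [[0,0,0],[0,0,-1],0],
])

```text
time: 5.9
ee_pos: [0.4846, -0.0141, 0.3229]
tcp_rot: [-180.0, -1.3, 87.9]
wrist_force: [0.7, 0.4, -0.1]
opening: -0.0004
grasp_force: 0.0
```

Run:
```python
from h import *
s=sensors.get_obs();print(s['q'].round(1),s['ee_pos'].round(4),s['tcp_rot'],S(s['ee_pos']))
```

```text
[-2.2 -3.5  3.7 97.2  1.3 89.9] [ 0.4846 -0.0141  0.3229] [-179.97209506   -1.27532667   87.87264327] [-55.21947897  59.71907325]
```

Call:
apply_moves([
  [[0.25,0,0],[0,-0.04,0.08],0],
  [[0.25,0,0],[0,-0.04,0.08],0],
  [[0.24,0.3,0],[0,-0.04,0.08],0],
  [[0.22,0.56,0],[0,-0.04,0.08],0],
  [[0.22,0.56,0],[0,-0.04,0.08],0],
  [[0.22,0.56,0],[0,-0.04,0.08],0],
])

```text
time: 6.5
ee_pos: [0.5413, 0.0056, 0.3229]
tcp_rot: [-179.9, -0.1, 85.4]
wrist_force: [-0.9, -0.4, 0.7]
opening: 0.0002
grasp_force: 0.0
```

Run:
```python
from h import *
knob('k3')
cv2.imwrite('pics/k3c.png',cv2.resize(load('k3')['im'][180:280,280:400],None,fx=4,fy=4)[:,:,::-1])
```

```text
6.5 [0.5413 0.0056 0.3229] [-1.799e+02 -1.000e-01  8.540e+01] [-0.9 -0.4  0.7] tcp_s [-0.3 83.9]
173 knob [ 0.5362 -0.0369  0.2671] S [-2.  41.1] 0.0014
```

View pics/k3c.png

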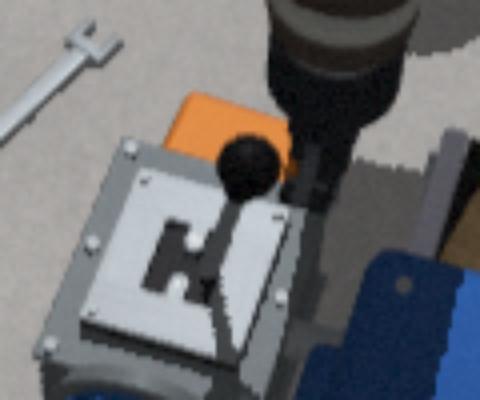

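The knob sits at (248,168) in the crop, about 2 mm from neutral, with the fingers on its left and clear of it. Next I push it across to the right.

Call:
apply_moves([
  [[-0.1,0,0],[0,0,0],0],
  [[-0.2,0,0],[0,0,0],0],
  [[-0.3,0,0],[0,0,0],0],
  [[-0.4,0,0],[0,0,0],0],
  [[-0.5,0,0],[0,0,0],0],
  [[-0.6,0,0],[0,0,0],0],
  [[-0.7,0,0],[0,0,0],0],
  [[-0.78,0,0],[0,0,0],0],
  [[-0.82,0,0],[0,0,0],0],
  [[-0.82,0,0],[0,0,0],0],
])

```text
time: 7.55
ee_pos: [0.5347, -0.0765, 0.323]
tcp_rot: [-179.9, -0.1, 85.4]
wrist_force: [0.1, 0.4, 0.2]
opening: -0.0002
grasp_force: 0.0
```

Run:
```python
from h import *
knob('k4')
```

```text
7.55 [ 0.5347 -0.0765  0.323 ] [-1.799e+02 -1.000e-01  8.540e+01] [0.1 0.4 0.2] tcp_s [-0.4  1.5]
125 knob [ 0.5314 -0.1028  0.2677] S [ -1.6 -25. ] 0.0027
```

Call:
apply_moves([
  [[-0.04,0,0],[0,0,0],0],
  [[-0.08,0,0],[0,0,0],0],
  [[-0.08,0,0],[0,0,0],0],
])

```text
time: 7.9
ee_pos: [0.5341, -0.084, 0.3231]
tcp_rot: [-179.9, -0.1, 85.4]
wrist_force: [0.4, 0.2, -0.5]
opening: 0.0001
grasp_force: 0.2
```

Call:
apply_moves([
  [[-0.02,0,0],[0,0,0],0],
  [[-0.04,0,0],[0,0,0],0],
  [[-0.04,0,0],[0,0,0],0],
])

```text
time: 8.2
ee_pos: [0.5338, -0.0879, 0.3232]
tcp_rot: [-179.9, -0.1, 85.4]
wrist_force: [-0.2, 1.4, -0.5]
opening: 0.0001
grasp_force: 0.5
```

Run:
```python
from h import *
knob('k5')
```

```text
8.2 [ 0.5338 -0.0879  0.3232] [-1.799e+02 -1.000e-01  8.540e+01] [-0.2  1.4 -0.5] tcp_s [ -0.4 -10. ]
114 knob [ 0.5307 -0.1131  0.2667] S [ -1.5 -35.3] 0.0028
```

Call:
apply_moves([
  [[0.25,0,0],[0,0,0],0],
  [[0.25,-0.35,0],[0,0,0],0],
  [[0.25,-0.7,0],[0,0,0],0],
  [[0,-0.7,0],[0,0,0],0],
  [[-0.29,-0.7,0],[0,0,0],0],
  [[-0.29,-0.7,0],[0,0,0],0],
  [[-0.29,-0.7,0],[0,0,0],0],
])

```text
time: 8.95
ee_pos: [0.4616, -0.1115, 0.3235]
tcp_rot: [-180.0, -0.1, 85.4]
wrist_force: [0.4, -0.2, -0.0]
opening: -0.0001
grasp_force: 0.0
```

Run:
```python
from h import *
knob('k6')
```

```text
8.95 [ 0.4616 -0.1115  0.3235] [-1.80e+02 -1.00e-01  8.54e+01] [ 0.4 -0.2 -0. ] tcp_s [-70.5 -39.1]
205 knob [ 0.5285 -0.1151  0.2666] S [ -3.5 -37.5] 0.0051
```

Lever is across on the right. Now I push it ahead, moving 93 mm so the TCP goes from -70 to +23.

Call:
apply_moves([
  [[0,0.15,0],[0,0,0],0],
  [[0,0.25,0],[0,0,0],0],
  [[0,0.33,0],[0,0,0],0],
  [[0,0.41,0],[0,0,0],0],
  [[0,0.49,0],[0,0,0],0],
  [[0,0.57,0],[0,0,0],0],
  [[0,0.65,0],[0,0,0],0],
  [[0,0.73,0],[0,0,0],0],
  [[0,0.81,0],[0,0,0],0],
  [[0,0.86,0],[0,0,0],0],
  [[0,0.86,0],[0,0,0],0],
])

```text
time: 10.1
ee_pos: [0.548, -0.118, 0.3226]
tcp_rot: [-179.9, -0.1, 85.4]
wrist_force: [-1.8, 0.6, -1.3]
opening: 0.0001
grasp_force: 1.2
```

Run:
```python
from h import *
knob('k7')
cv2.imwrite('pics/k7c.png',cv2.resize(load('k7')['im'][180:300,260:400],None,fx=4,fy=4)[:,:,::-1])
```

```text
10.1 [ 0.548  -0.118   0.3226] [-1.799e+02 -1.000e-01  8.540e+01] [-1.8  0.6 -1.3] tcp_s [ 16.1 -38.9]
182 knob [ 0.5792 -0.1188  0.2614] S [ 47.3 -37.2] 0.0018
```

View pics/k7c.png

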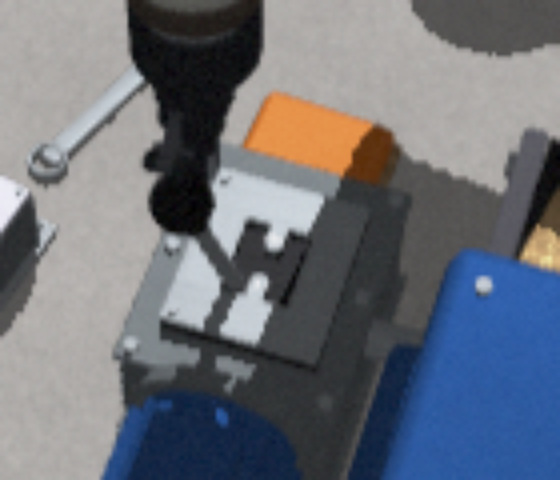

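The knob is at about (180,203) in the crop, and the stick is well into the far right slot. It needs about 10 mm more, so I push until the stop resists.

Call:
apply_moves([
  [[0,0.04,0],[0,0,0],0],
  [[0,0.08,0],[0,0,0],0],
  [[0,0.08,0],[0,0,0],0],
])

```text
time: 10.45
ee_pos: [0.5553, -0.1186, 0.3231]
tcp_rot: [-179.9, -0.1, 85.4]
wrist_force: [-6.5, 0.8, -1.1]
opening: -0.0002
grasp_force: 2.9
```

Call:
apply_moves([
  [[0,0.02,0],[0,0,0],0],
  [[0,0.04,0],[0,0,0],0],
  [[0,0.04,0],[0,0,0],0],
])

```text
time: 10.75
ee_pos: [0.5576, -0.1188, 0.3229]
tcp_rot: [-179.7, -0.1, 85.4]
wrist_force: [-14.8, 1.0, -1.1]
opening: 0.0003
grasp_force: 7.8
```

Call:
apply_moves([
  [[0,-0.2,0],[0,0,0],0],
  [[0,-0.5,0],[0,0,0],0],
  [[0,-0.6,-0.3],[0,0,0],0],
  [[-0.5,-0.6,-0.4],[0,0,0],0],
  [[-1,-0.6,-0.4],[0,0,0],0],
  [[-1,-0.6,-0.4],[0,0,0],0],
  [[-1,-0.6,-0.4],[0,0,0],0],
])

```text
time: 11.45
ee_pos: [0.4919, -0.215, 0.3633]
tcp_rot: [180.0, -0.1, 85.3]
wrist_force: [0.1, -0.0, 1.6]
opening: 0.0001
grasp_force: 0.0
```

Run:
```python
from h import *
knob('k8'); snap('wrist','w8')
p=sensors.get_obs()['ee_pos'];print(np.array([.511,-.302,.094+.073])-p)
a=load('k8')['im'][180:300,200:400];b=load('w8')['im']
cv2.imwrite('pics/m8.png',np.hstack([cv2.resize(a,(467,280)),cv2.resize(b,(333,280))])[:,:,::-1])
```

```text
11.45 [ 0.4919 -0.215   0.3633] [ 1.80e+02 -1.00e-01  8.53e+01] [ 0.1 -0.   1.6] tcp_s [ -32.3 -140. ]
185 knob [ 0.587  -0.1192  0.2592] S [ 55.1 -37. ] 0.0014
[ 0.01902194 -0.08853021 -0.19634725]
```

View pics/m8.png

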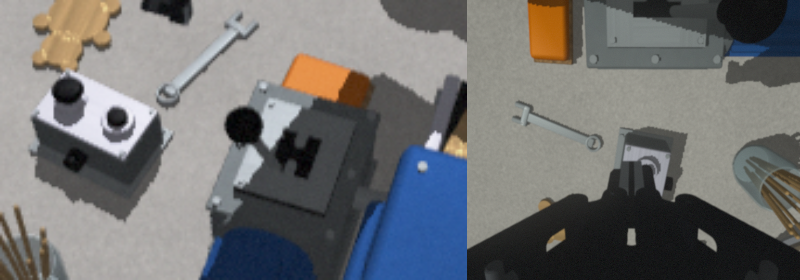

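The knob is seated in the far right slot (zoomed scene at (243,125)). The start button is the one nearer the sander, at (117,118).

Call:
apply_moves([
  [[-0.5,0.15,0.2],[0,0,0],0],
  [[-0.87,0.26,0.5],[0,0,0],0],
  [[-0.87,0.26,0.9],[0,0,0],0],
  [[-0.87,0.26,0.9],[0,0,0],0],
  [[-0.87,0.26,0.9],[0,0,0],0],
])

```text
time: 12.05
ee_pos: [0.5107, -0.3012, 0.2738]
tcp_rot: [-179.9, -0.1, 85.5]
wrist_force: [1.1, 0.9, 1.0]
opening: 0.0001
grasp_force: 0.0
```

Call:
apply_moves([
  [[0,0,0.4],[0,0,0],0],
  [[0,0,0.8],[0,0,0],0],
  [[0,0,0.92],[0,0,0],0],
  [[0,0,0.92],[0,0,0],0],
  [[0,0,0.92],[0,0,0],0],
])

```text
time: 12.55
ee_pos: [0.5116, -0.3023, 0.1843]
tcp_rot: [179.9, 0.0, 85.5]
wrist_force: [0.2, -1.2, 0.3]
opening: 0.0
grasp_force: 0.0
```

Run:
```python
from h import *
s=sensors.get_obs();print(s['time'],s['ee_pos'],s['tcp_rot'])
snap('scene','k9');snap('side','s9')
a=load('k9')['im'][185:265,190:300];b=load('s9')['im'][295:385,290:390]
cv2.imwrite('pics/m9.png',np.hstack([cv2.resize(a,(440,320)),cv2.resize(b,(356,320))])[:,:,::-1])
```

```text
12.55 [ 0.51160719 -0.30233534  0.18432178] [1.79856602e+02 1.05131043e-02 8.54870844e+01]
```

View pics/m9.png

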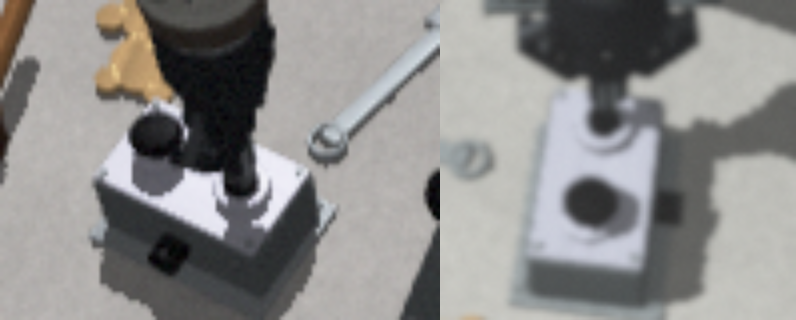

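Both views show the fingertips right over the start button, and the stop button is clear. Now I press.

Call:
apply_moves([
  [[0,0,0.08],[0,0,0],0],
  [[0,0,0.14],[0,0,0],0],
  [[0,0,0.18],[0,0,0],0],
  [[0,0,0.21],[0,0,0],0],
  [[0,0,0.21],[0,0,0],0],
])

```text
time: 13.15
ee_pos: [0.5106, -0.3024, 0.1607]
tcp_rot: [180.0, -0.1, 85.4]
wrist_force: [-0.4, 0.8, 5.6]
opening: 0.0003
grasp_force: 2.4
```

Call:
apply_moves([
  [[0,0,0.02],[0,0,0],0],
  [[0,0,0.04],[0,0,0],0],
  [[0,0,0.04],[0,0,0],0],
])

```text
time: 13.45
ee_pos: [0.5107, -0.3024, 0.1602]
tcp_rot: [179.9, 0.0, 85.4]
wrist_force: [-9.0, 5.8, 29.7]
opening: -0.0001
grasp_force: 14.7
```

The button bottomed at 30 N. I lift and move clear.

Call:
apply_moves([
  [[0,0,-0.1],[0,0,0],0],
  [[0,0,-0.5],[0,0,0],0],
  [[0,0,-1],[0,0,0],0],
  [[0,0,-1],[0,0,0],0],
  [[0,0,-1],[0,0,0],0],
])

```text
time: 13.95
ee_pos: [0.511, -0.3027, 0.2571]
tcp_rot: [179.9, -0.0, 85.4]
wrist_force: [0.1, -0.6, -1.2]
opening: 0.0001
grasp_force: 0.0
```

Call:
apply_moves([
  [[0,-0.5,-0.5],[0,0,0],0],
  [[0,-1,-0.5],[0,0,0],0],
  [[0,-1,-0.5],[0,0,0],0],
  [[0,-1,-0.5],[0,0,0],0],
  [[0,-1,-0.5],[0,0,0],0],
])

```text
time: 14.45
ee_pos: [0.411, -0.2946, 0.3049]
tcp_rot: [-179.9, -0.1, 85.4]
wrist_force: [0.4, -0.0, -0.2]
opening: 0.0001
grasp_force: 0.0
```

Run:
```python
from h import *
knob('k10')
for u,v in((250,230),(229,218)):print(depthpt('k10',u,v).round(4),depthpt('scene0',u,v).round(4))
print(bot.job_done())
```

```text
14.45 [ 0.411  -0.2946  0.3049] [-1.799e+02 -1.000e-01  8.540e+01] [ 0.4 -0.  -0.2] tcp_s [-106.6 -225.7]
187 knob [ 0.5873 -0.1187  0.2592] S [ 55.3 -36.5] 0.0013
[ 0.5125 -0.3     0.0913] [ 0.5137 -0.2994  0.0935]
[ 0.4938 -0.3672  0.1012] [ 0.4966 -0.3655  0.106 ]
the job is handed in; nothing more can be done
None
```

The job is handed in at about 14.5 s of the 61 s allowed: the gear lever was pushed into third until the stop resisted (about 15 N), then the start button was pressed until it bottomed (about 30 N) and released, and the arm is clear.

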